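# Set the diverter flap and pour the parts to the yellow tray

### The arm

A 6-joint arm with a two-finger parallel gripper is mounted at the origin on a cart in front of the work surface, level with it; the furniture and walls round the work are solid. World frame = base frame: x ahead of the robot, y to its left, z up, the work surface at z = 0. Lengths are in m, angles in rad, forces in N, time in s.
With the tool pointing down it reaches from about 0.375 to 0.9 m from the base axis. Payload 3.1 kg.
Tool frame: the origin (TCP) lies between the finger pads; the fingertips stand 14 mm ahead of it and the grasp point (between the pads) lies 5 mm behind it; z points along the fingers, y is the direction in which the jaws open and shut (so a half turn about z gives the same grasp; the last joint's range is limited). The gripper opens to 85 mm and grips with 20 to 120 N. Pads are 22 mm wide; open, the fingers measure 114 mm over their backs; the gripper's body (76 mm by 85 mm) begins 54 mm behind the grasp point. The pads swing forward as they close: fully open they stand 13 mm farther back than shut.
Start: joints at [1.153, 0.527, 1.433, -0, 1.181, -0.178], TCP at [0.148, 0.607, 0.245] pointing down, gripper open.
Joint ranges: [-3.08, 3.08], [-0.75, 2.2], [0.22, 2.44], [-1.43, 4.57], [0, 2.65], [-2.85, 2.85]. Speed limits (rad/s): [2.79, 2.79, 3.14, 3.14, 3.14, 3.14].

### API

Orientations are given as a unit quaternion [x, y, z, w].
In Python, from station import observe, capture, hand_in gives the robot as it stands.
- The arm moves only by the tool drive_tool, never from a script. Its arguments are lists of equal length, an entry for each row: "delta_pos": the shift along the world's x, y, z in mm, a list of three; "angular": the turn, a rotation vector about the world's x, y, z in degrees, a list of three. In form: {"delta_pos": [[tx, ty, tz], ...], "angular": [[wx, wy, wz], ...]}. A call has 1 to 10 rows; each row shifts and turns the commanded pose from where the row before left it; what a row does not reach is not made up. A row lasts 1/8 s, in which the tool goes at most 62.5 mm and 10.7 degrees, less where a joint would pass 70% of its speed; a pose out of reach is approached as far as the arm can. A call is refused whole if a number of a shift passes 62.5 or a number of a turn 10.7, either way. A call with a gripper value outside its range is refused whole. "grip" is the finger opening in mm, from 0 to 85.4, set as the call begins (left out, the last holds). The fingers move at their own pace and stop on an object; the grip force is fixed at half the most. Time passes only in rows, so rows that do not move let the fingers close. It gives the time, the measured TCP pose, the force and the opening at its end, in the units of the state.
- observe(): the state, without advancing time (a new reading comes with each control period).
- capture(name): name is "scene" or "top"; returns a dict with "image" (480x640x3 uint8, red, green, blue), "vertical_fov" (degrees; the focal length in pixels is half the picture's height over the tangent of half this angle, whatever the lens; pixels are square), "cx", "cy" (the principal point, pixels), "dist_coeffs" ([k1, k2, p1, p2, k3] as OpenCV has them; the pictures are not rectified), "xyz" and "rotation" of the camera in the world. Camera axes: x right, y up, looking along -z (the intrinsics and any distortion apply to the point x, -y, -z); pixel columns grow to the right and rows downward; lengths in m; the calibration is good to about 2 mm. A picture is of the moment at which its call begins. There is no depth.
- hand_in(): hands the job in, once; it reports no verdict.
The state is a dict: "t": time; "joints": joint angles; "qvel": joint speeds; "joint_efforts": joint torques, N m; "position": TCP position; "orientation": TCP orientation; "ft_force": force on the tool from outside, world axes, zero at the start; "torque": the same for the moment, N m; "gripper_width": finger opening in m.
Only numpy, scipy, OpenCV 4.12 (cv2) and the standard library are available. Lean on these libraries where they do the work, as an engineer would, in place of code of your own. Each camera call takes 0.05 s, during which the arm holds its last target.

### The job

Push the red pin of the diverter chute's flap sideways (do not clamp the pin) until the flap is fully over, and press it firmly home against its stop for a moment with about 10 N, never more than 30 N, so that the lane to the yellow tray is open and the lane to the blue tray is shut. Then pick up the scoop by its grip bar and pour its three loose parts into the upper end of the chute so that all of them slide down into the yellow tray, and set the empty scoop upright on the bench, clear of the chute and trays. Do not touch the three parts with the gripper, spill none, and leave the other things on the bench where they are.

Things in the scene. Friction and masses are not known exactly. Their poses are not given: they have to be found in the camera images.
- chute: Bare-metal diverter chute on a grey stand, fixed to the bench. Origin on the bench under its middle; x goes across the chute, y points horizontally up the slope (exits to inlet). The smooth floor (friction about 0.2) slopes 28 degrees about x: it starts at y = +0.115, z = 0.172 m at the upper end and runs 260 mm down toward -y. Inside width 124 mm, side walls 45 mm high.
- inlet (a point): Point on the chute floor on its centre line, 35 mm down the slope from the upper end: pour here. A 20 mm wall crosses the upper end; the side walls are 65 mm high for the first 55 mm.
- flap (a joint): Angle (rad) of the blue flap blade, 103 mm long, pointing up the slope from its hinge at the fork. 0: on the centre line. Positive: tip toward the chute's -x wall, -x lane shut, +x lane open; negative the reverse. Rigid stops at -0.60 and +0.60; within 0.04 of one counts as fully over. Stiff: about 4 N at the red pin moves it, it stays where left. Press it home with 5 to 30 N.
- flap_pin (a point): Red pin on the flap, 12 mm thick, to push the flap by (pushing only, clamping it would overload it), 70 mm from the hinge. It is square to the sloping floor, so leans 28 degrees from vertical toward the exits. The point is on its axis, 12 mm below its free end and 82 mm above the floor (square to it); bare for 36 mm below it. Free end 29 mm or more above the walls.
- flap_hinge (a point): Point on the flap's hinge axis at the chute floor, 150 mm down the slope; z is the hinge axis, square to the floor. Here the chute forks into a lane on the +x side and one on the -x side, each 56 mm wide and flaring outward. Each lane drops into the tray on its own side.
- tray_yellow: Yellow catch tray, 150 x 150 mm, fixed to the bench under one exit of the chute (either side). Origin at the centre of its underside, axes parallel to the chute's. Floor 4 mm thick, wall 34 mm high under the chute, the other walls 75 mm.
- tray_blue: Blue catch tray of the same shape under the other exit.
- scoop_grip (a point): Centre of the scoop's level black grip bar: 16 mm wide, 18 mm high, 86 mm long along y, 86 mm above the scoop's underside, 43 mm free between bar and walls. Axes as the scoop's: z up, -y toward the pouring lip. A post joins bar and back wall, its face 43 mm behind (+y of) the point. The pan is 72 mm wide, from 44 mm behind this point to the lip 66 mm ahead, walls 34 mm high.
- scoop_lip (a point): Middle of the scoop's open front edge (pouring lip), 13 mm above its underside. The pan's smooth floor (friction about 0.2) rises to the lip at 18 degrees over the last 30 mm, so parts stay in while it is level and slide out when its front is tipped 40 degrees or more downward.
- bush_1_mid (a point): Centre of a brass bush, 24 mm diameter, 22 mm high, loose in the scoop.
- bush_2_mid (a point): Centre of a second brass bush, 24 mm diameter, 22 mm high, loose in the scoop.
- stop_nut_mid (a point): Centre of a dark knurled stop nut, 23 mm diameter, 14 mm high, loose in the scoop.
- scoop: Loose sheet-metal scoop, 0.16 kg (0.26 with the parts). Origin at its underside, 8 mm toward the lip from the point below the grip bar's centre; axes as the grip bar's.
- tape_1: Roll of black tape lying flat, 62 mm diameter, 19 mm high; a bystander. Origin at its underside.
- marker: Marker pen lying on the bench, 132 mm long, 19 mm thick; a bystander.
- screwdriver: Screwdriver lying on the bench, 163 mm long, 31 mm thick; a bystander.
- bush_1: The same part's body, origin at the centre of its underside as it stands at the start.
- bush_2: The same part's body, origin at the centre of its underside as it stands at the start.
- stop_nut: The same part's body, origin at the centre of its underside as it stands at the start.
Mind the look-alikes: they are no part of the job. Of the things shaped like the tray_blue, the blue one is meant.

How it is judged:
On the way, in this order (a step that is already met when the one before it is completed fails the run):
1. the flap is fully over on the side that opens the yellow tray's lane and is pressed against its stop with at least 5 N (((x of tray_yellow in the frame of chute above 0 m and value of joint flap above 0.56 rad) or (x of tray_yellow in the frame of chute below 0 m and value of joint flap below -0.56 rad)) and contact force between flap and the fingers above 5 N), for 0.05 s.
2. the scoop is tipped forward over the chute's inlet (horizontal distance between scoop_lip and inlet below 0.08 m and angle between scoop's own z axis and vertical above 0.4 rad and height (world z) of scoop_lip above 0.15 m), for 0.1 s.
3. all three parts are in the yellow tray (x of bush_1_mid in the frame of tray_yellow between -0.075 and 0.075 m and y of bush_1_mid in the frame of tray_yellow between -0.075 and 0.075 m and z of bush_1_mid in the frame of tray_yellow between 0 and 0.06 m and x of bush_2_mid in the frame of tray_yellow between -0.075 and 0.075 m and y of bush_2_mid in the frame of tray_yellow between -0.075 and 0.075 m and z of bush_2_mid in the frame of tray_yellow between 0 and 0.06 m and x of stop_nut_mid in the frame of tray_yellow between -0.075 and 0.075 m and y of stop_nut_mid in the frame of tray_yellow between -0.075 and 0.075 m and z of stop_nut_mid in the frame of tray_yellow between 0 and 0.06 m), for 0.2 s.
At the end, for the whole second after the job is handed in: The flap is within 0.04 rad of the stop that opens the lane to the yellow tray; both bushes and the stop nut lie at rest inside the yellow tray; the scoop stands upright (within 0.1 rad) and at rest on the bench, not touching the chute or the trays (all of step 3 and ((x of tray_yellow in the frame of chute above 0 m and value of joint flap above 0.56 rad) or (x of tray_yellow in the frame of chute below 0 m and value of joint flap below -0.56 rad)) and linear speed of each of bush_1, bush_2, stop_nut below 0.03 m/s and angle between scoop's own z axis and vertical below 0.1 rad and height (world z) of scoop between -0.004 and 0.006 m and linear speed of scoop below 0.02 m/s and contact force between scoop and chute below 0.1 N and contact force between scoop and tray_yellow below 0.1 N and contact force between scoop and tray_blue below 0.1 N).
It fails at once if the flap is loaded with more than 30 N (contact force between flap and the fingers above 30 N or contact force between flap and the arm above 30 N).
It fails at once if the gripper touches one of the parts (contact force between any of bush_1, bush_2, stop_nut and the fingers above 0.3 N).
It fails at once if a part is spilled on the bench or drops into the blue tray ((x of bush_1_mid in the frame of tray_blue between -0.075 and 0.075 m and y of bush_1_mid in the frame of tray_blue between -0.075 and 0.075 m and z of bush_1_mid in the frame of tray_blue between 0 and 0.06 m) or (height (world z) of bush_1_mid below 0.03 m and horizontal distance between bush_1_mid and tray_yellow above 0.115 m and horizontal distance between bush_1_mid and scoop above 0.09 m) or (x of bush_2_mid in the frame of tray_blue between -0.075 and 0.075 m and y of bush_2_mid in the frame of tray_blue between -0.075 and 0.075 m and z of bush_2_mid in the frame of tray_blue between 0 and 0.06 m) or (height (world z) of bush_2_mid below 0.03 m and horizontal distance between bush_2_mid and tray_yellow above 0.115 m and horizontal distance between bush_2_mid and scoop above 0.09 m) or (x of stop_nut_mid in the frame of tray_blue between -0.075 and 0.075 m and y of stop_nut_mid in the frame of tray_blue between -0.075 and 0.075 m and z of stop_nut_mid in the frame of tray_blue between 0 and 0.06 m) or (height (world z) of stop_nut_mid below 0.03 m and horizontal distance between stop_nut_mid and tray_yellow above 0.115 m and horizontal distance between stop_nut_mid and scoop above 0.09 m)).
It fails at once if tape, marker or screwdriver is moved by more than 20 mm (distance of any of tape_1, marker, screwdriver from where it was at the start of the episode above 0.02 m).
It also fails if it takes over 62 s, if anything falls off the work surface, if the arm or the gripper's body presses on something with over 40 N, if the wrist force passes 120 N, or if a joint passes its speed limit or range.

## Working session

There is one attempt and no reset: what is moved stays moved. The work goes in short steps, Python scripts to look and compute and a tool call to move; the robot and the scene stay as the last step left them, time stands still between calls to the robot, and variables do not carry over. Pictures are saved under pics/ and viewed, and the job is handed in when it is done.

Besides the shell and the picture viewer there is one more tool, called after ">>>" as a command line: name --argument value ..., lists and objects as JSON in quotes. drive_tool: Moves the arm, as the interface text tells. Its arguments: {"type":"object","properties":{"delta_pos":{"type":"array"},"angular":{"type":"array"},"grip":{"type":"number"}},"required":["delta_pos","angular"]}

```bash
mkdir -p pics; ls
python3 - <<'E'
from station import observe, capture
import cv2,pickle
print(observe())
d={}
for n in("scene","top"):
    c=capture(n); d[n]=c
    print({k:v for k,v in c.items() if k!="image"})
    cv2.imwrite(f"pics/{n}0.png",c["image"][:,:,::-1])
pickle.dump(d,open("c0.pkl","wb"))
E
```

```text
pics
{'t': 0.0, 'joints': array([ 1.15250482e+00,  5.28485348e-01,  1.43392137e+00, -1.10260946e-05,
        1.18139542e+00, -1.78469411e-01]), 'qvel': array([ 1.14509421e-03,  9.30454346e-04, -7.82663850e-04,  1.45845177e-03,
       -2.11568603e-05, -9.09407860e-05]), 'joint_efforts': array([-1.04082086e-03, -4.42370653e+01, -1.78023756e+01, -2.68462863e-04,
        8.60236818e-03, -7.76469182e-07]), 'position': array([0.14812447, 0.60647715, 0.24431574]), 'orientation': array([ 1.19621738e-01,  9.92818926e-01, -1.05742293e-03, -3.19890087e-04]), 'ft_force': array([-0.24098847,  0.89514162, -0.03264833]), 'torque': array([-0.04669611,  0.02480659, -0.00177642]), 'gripper_width': 0.0853056631538367}
{'vertical_fov': 46.65046728314644, 'cx': 327.89107581485996, 'cy': 242.12168093164956, 'dist_coeffs': array([-0.01101027,  0.        ,  0.        ,  0.        ,  0.        ]), 'xyz': array([-0.59917493, -0.98229601,  0.77168907]), 'rotation': array([ 0.49377435, -0.2397212 , -0.35434484,  0.75707356])}
{'vertical_fov': 52.818090852687085, 'cx': 323.3555536876585, 'cy': 239.80677377919963, 'dist_coeffs': array([0.01852195, 0.        , 0.        , 0.        , 0.        ]), 'xyz': array([ 0.39977885, -0.05076105,  1.42904882]), 'rotation': array([ 0.04423111, -0.03299386, -0.70290207,  0.70914293])}
```

View pics/scene0.png

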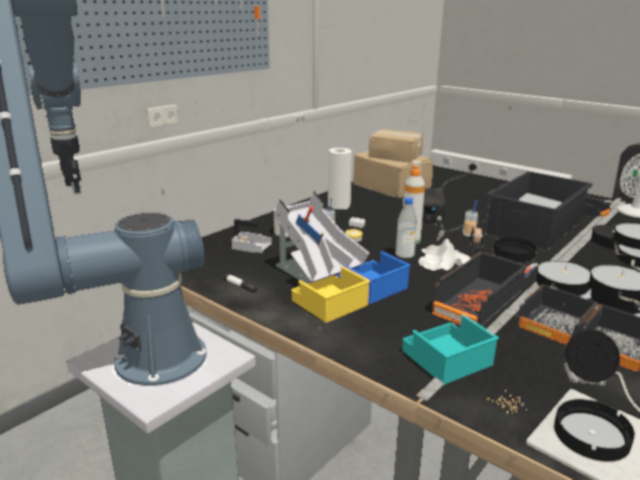

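View pics/top0.png

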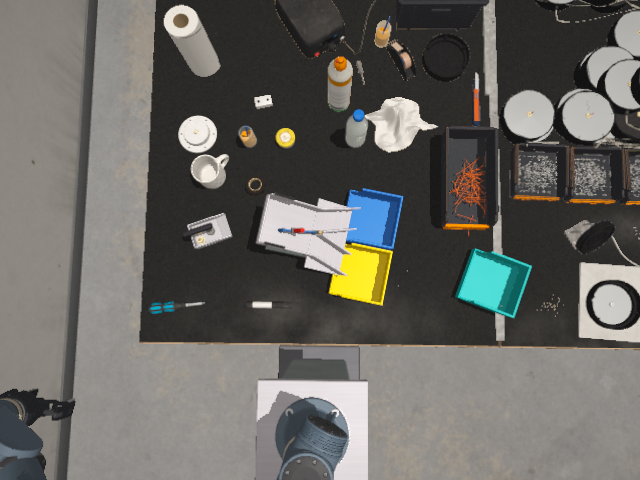

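The top view shows the chute at about (305,232), yellow tray (360,275), blue tray (374,219), and a teal look-alike at (494,283). The scoop is at (208,232), the marker at (268,305) and the screwdriver at (178,307). I'll enlarge the working area.

```bash
cat > h.py <<'E'
import numpy as np,cv2
from scipy.spatial.transform import Rotation as R
def cam(c):
    f=240/np.tan(np.radians(c["vertical_fov"]/2))
    K=np.array([[f,0,c["cx"]],[0,f,c["cy"]],[0,0,1.]])
    Rm=R.from_quat(c["rotation"]).as_matrix()@np.diag([1,-1,-1.])
    return K,np.array(c["dist_coeffs"],float),Rm,np.array(c["xyz"])
def rays(c,p):
    K,D,Rm,o=cam(c)
    u=cv2.undistortPoints(np.array(p,float).reshape(-1,1,2),K,D).reshape(-1,2)
    d=np.c_[u,np.ones(len(u))]@Rm.T
    return o,d/np.linalg.norm(d,axis=1)[:,None]
def onz(c,p,z):
    o,d=rays(c,p); return o+d*((z-o[2])/d[:,2])[:,None]
def proj(c,P):
    K,D,Rm,o=cam(c)
    return cv2.projectPoints(np.array(P,float).reshape(-1,1,3),cv2.Rodrigues(Rm.T)[0],-Rm.T@o,K,D)[0].reshape(-1,2)
def tri(c1,p1,c2,p2):
    o1,d1=rays(c1,[p1]);o2,d2=rays(c2,[p2]);d1=d1[0];d2=d2[0]
    s=np.linalg.lstsq(np.c_[d1,-d2],o2-o1,rcond=None)[0]
    a=o1+s[0]*d1;b=o2+s[1]*d2
    return (a+b)/2,np.linalg.norm(a-b)
def crop(c,x,y,w,h,s,name):
    cv2.imwrite(name,cv2.resize(c["image"][y:y+h,x:x+w,::-1],None,fx=s,fy=s,interpolation=cv2.INTER_CUBIC))
E
python3 - <<'E'
import pickle;from h import *
d=pickle.load(open("c0.pkl","rb"))
crop(d["top"],240,175,180,135,4.4,"pics/t1.png")
crop(d["top"],175,200,70,55,10,"pics/t2.png")
crop(d["scene"],220,180,200,145,4,"pics/s1.png")
E
```

```text
(no output)
```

View pics/t1.png

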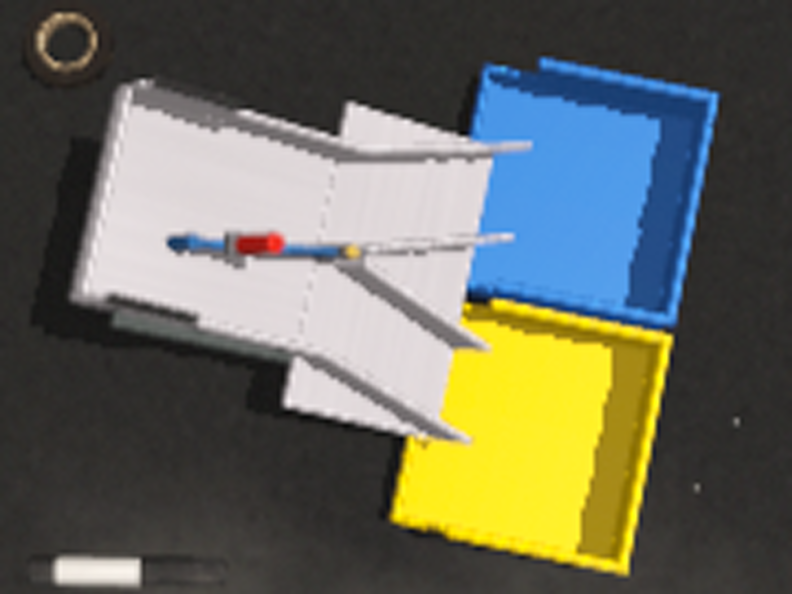

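View pics/t2.png

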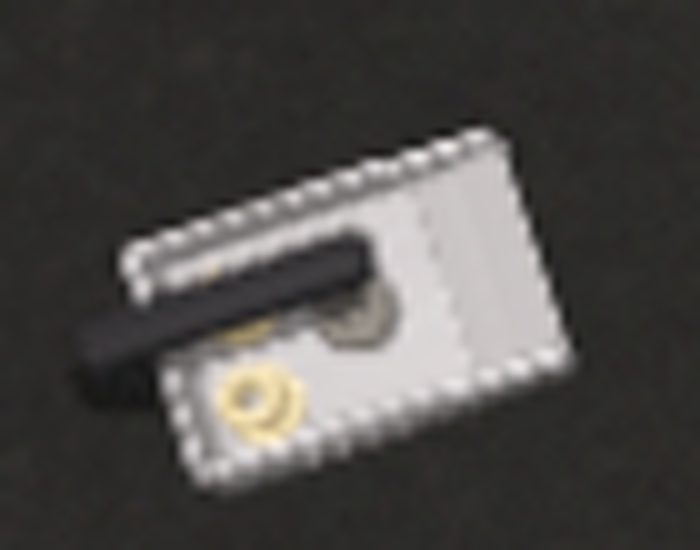

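View pics/s1.png

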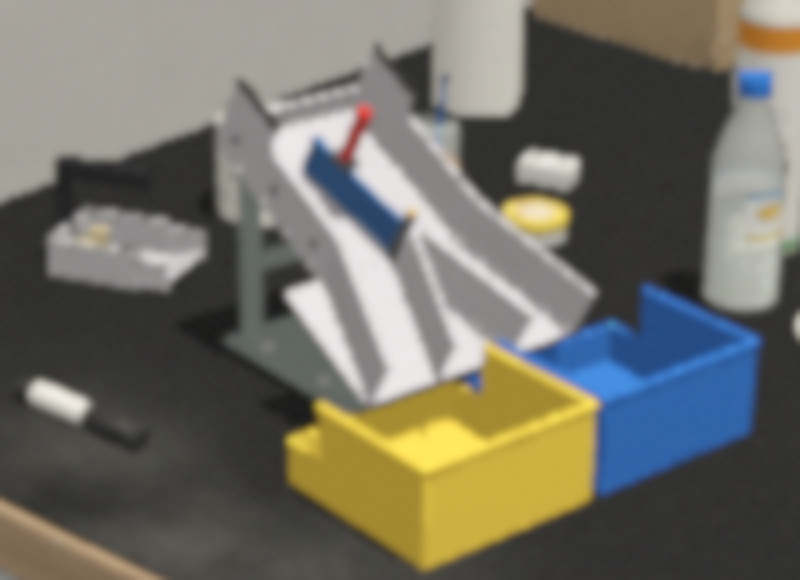

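Run:
```python
import pickle;from h import *
d=pickle.load(open("c0.pkl","rb"))
crop(d["top"],250,185,60,70,8.5,"pics/t3.png")
crop(d["top"],290,195,80,60,9,"pics/t3b.png")
crop(d["scene"],270,185,60,70,8.5,"pics/s3.png")
crop(d["scene"],225,210,60,50,12,"pics/s4.png")
```

```text
(no output)
```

View pics/t3.png

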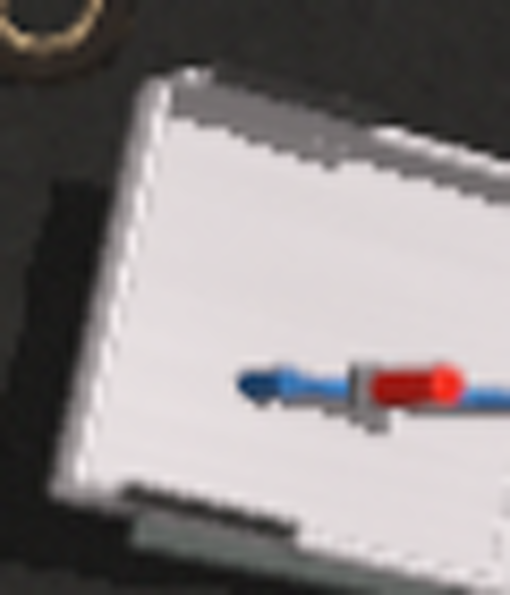

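View pics/t3b.png

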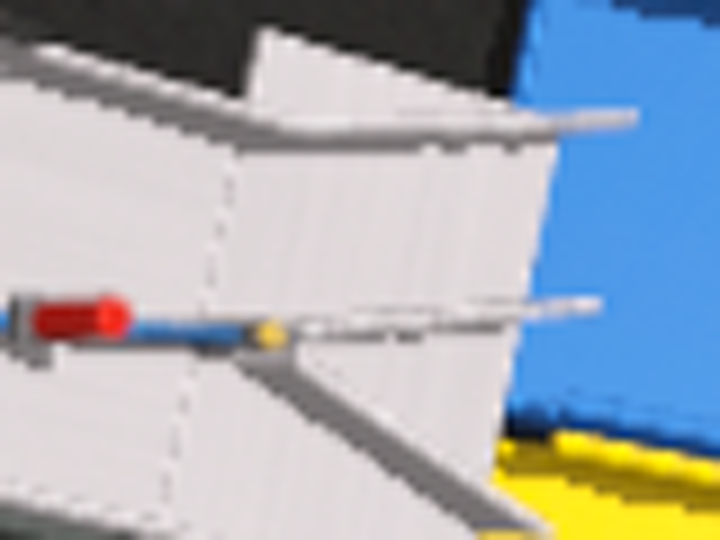

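View pics/s3.png

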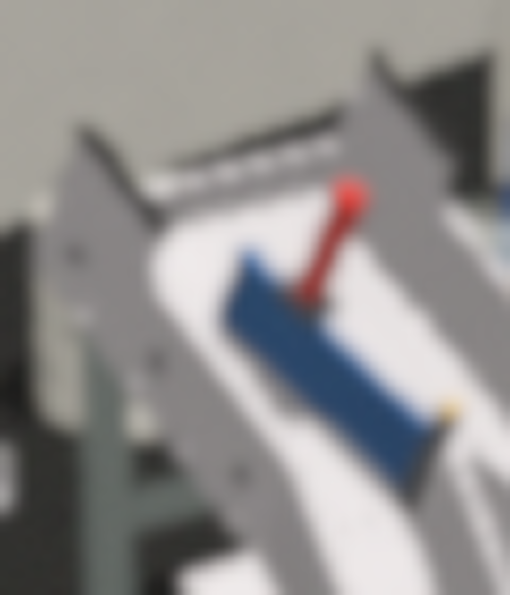

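View pics/s4.png

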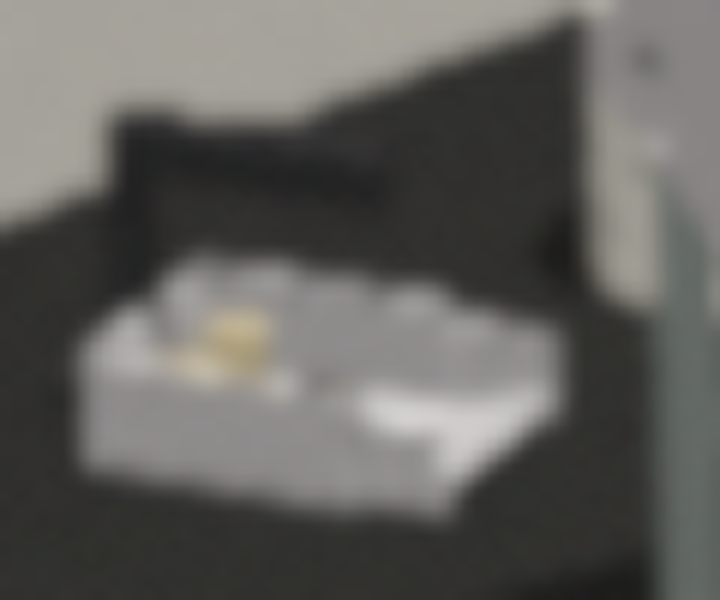

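```bash
cat > fit.py <<'E'
import pickle;from h import *
from scipy.optimize import least_squares
d=pickle.load(open("c0.pkl","rb"));T=d["top"];S=d["scene"]
t3=lambda u,v:(250+u/8.5,185+v/8.5); t3b=lambda u,v:(290+u/9,195+v/9); s3=lambda u,v:(270+u/8.5,185+v/8.5); t1=lambda u,v:(240+u/4.4,175+v/4.4); s4=lambda u,v:(225+u/12,210+v/12); t2=lambda u,v:(175+u/10,200+v/10)
pin,e=tri(T,t3(447,383),S,s3(352,192));print("pin",pin,e)
hc,e=tri(T,t3b(270,335),S,s3(452,408));print("hinge cap",hc,e)
pf,e=tri(T,t3(195,75),S,s3(375,52));print("peakF",pf,e)
pn,e=tri(T,t3(122,488),S,s3(82,127));print("peakN",pn,e)
w=onz(T,[t3(145,85),t3(60,490)],0.19);print("endwall corners",w,np.linalg.norm(w[0]-w[1]))
for n,a,b,L in(("blue far",(720,92),(675,327),.15),("yel far",(670,335),(628,574),.15)):
    q=onz(T,[t1(*a),t1(*b)],.075);v=q[0]-q[1];print(n,q,np.linalg.norm(v),np.degrees(np.arctan2(v[1],v[0])))
a28=np.radians(28)
def C(p,P):
    c,s=np.cos(p[2]),np.sin(p[2]);P=np.asarray(P,float)
    return np.array([p[0]+c*P[0]-s*P[1],p[1]+s*P[0]+c*P[1],P[2]])
def floor(x,s,h): # s down slope from the upper end, h normal
    return np.array([x,.115-s*np.cos(a28)-h*np.sin(a28),.172-s*np.sin(a28)+h*np.cos(a28)])
obs=[(T,t3(195,75),floor(.064,0,.065)),(S,s3(375,52),floor(.064,0,.065)),(T,t3(122,488),floor(-.064,0,.065)),(S,s3(82,127),floor(-.064,0,.065))]
def res(p):
    return np.concatenate([proj(c,C(p,P))[0]-np.array(u) for c,u,P in obs])
if __name__=="__main__":
    r=least_squares(res,[.4,.05,-.25]);p=r.x;print(p,np.degrees(p[2]),r.fun.round(1))
    np.save("chute.npy",p)
    for n,Q in(("pin",pin),("cap",hc)):
        c,s=np.cos(p[2]),np.sin(p[2]);v=Q-[p[0],p[1],0];l=np.array([c*v[0]+s*v[1],-s*v[0]+c*v[1],v[2]])
        dy=.115-l[1];dz=.172-l[2]
        print(n,"x",l[0],"s",dy*np.cos(a28)+dz*np.sin(a28),"h",dy*np.sin(a28)-dz*np.cos(a28))
E
python3 fit.py
```

```text
pin [0.55787533 0.02091415 0.21779024] 0.0027221832845385915
hinge cap [ 0.56149522 -0.021582    0.14793585] 0.002821703260115621
peakF [0.65026075 0.09411142 0.22937034] 0.009159223094748101
peakN [0.52431475 0.11592195 0.22833209] 0.0018123283749472952
endwall corners [[0.65208697 0.11769083 0.19      ]
 [0.52688448 0.1407711  0.19      ]] 0.12731206844124193
blue far [[ 0.67538798 -0.25513482  0.075     ]
 [ 0.52296846 -0.2252969   0.075     ]] 0.1553126290196351 -11.076251173868174
yel far [[ 0.51782285 -0.22208754  0.075     ]
 [ 0.36658601 -0.19476989  0.075     ]] 0.15368420427386656 -10.238840966746448
[ 0.57300849  0.0219272  -0.16405196] -9.39948504900735 [ 1.1 -1.1 -1.7  0.   0.3 -0.  -0.4 -0.3]
pin x -0.01476453220388866 s 0.08310642750192901 h 0.096049129914325
cap x -0.004252896295973889 s 0.15239717732321978 h 0.05377668418894653
```

```bash
cat > fit2.py <<'E'
from fit import *
obs2=obs[:]
obs2+=[(T,t3b(270,335),floor(0,.15,.053)),(S,s3(452,408),floor(0,.15,.053)),(T,t3(145,85),floor(.064,-.002,.02)),(T,t3(60,490),floor(-.064,-.002,.02))]
def res2(p):
    r=[proj(c,C(p,P))[0]-np.array(u) for c,u,P in obs2]
    D=p[3]
    for u,x in((t1(720,92),.1515),(t1(672,331),0),(t1(628,574),-.1515)):
        r.append(proj(T,C(p,[x,D,.075]))[0]-np.array(u))
    return np.concatenate(r)
r=least_squares(res2,[.57,.02,-.17,-.25],loss="soft_l1");p=r.x;print(p,np.degrees(p[2]));print(res2(p).round(1).reshape(-1,2))
np.save("chute.npy",p)
for n,Q in(("pin",pin),("cap",hc)):
        c,s=np.cos(p[2]),np.sin(p[2]);v=Q-[p[0],p[1],0];l=np.array([c*v[0]+s*v[1],-s*v[0]+c*v[1],v[2]])
        dy=.115-l[1];dz=.172-l[2]
        S_=dy*np.cos(a28)+dz*np.sin(a28)
        print(n,"x",l[0],"s",S_,"h",dy*np.sin(a28)-dz*np.cos(a28), "ang",np.arctan2(-l[0],.15-S_))
print("inlet",C(p,floor(0,.035,0)),"hinge",C(p,floor(0,.15,0)))
n=C(p,[0,-np.sin(a28),np.cos(a28)])-C(p,[0,0,0]);print("normal",n)
for th in(.25,0,-.3,-.6,-.65):
    print(th,"pinpoint",C(p,floor(-.07*np.sin(th),.15-.07*np.cos(th),.082)))
# scoop
q=onz(T,[t2(365,240),t2(85,350)],.085);print("bar-ish ends",q)
a,e=tri(T,t2(358,258),S,s4(380,180));print("bar front",a,e)
a,e=tri(T,t2(95,350),S,s4(140,125));print("bar back",a,e)
for nm,uv in(("fr L",(490,135)),("fr R",(570,365)),("bk L",(130,245)),("bk R",(205,480))): print(nm,onz(T,[t2(*uv)],.034)[0])
E
python3 fit2.py | tail -32
```

```text
[ 0.52296846 -0.2252969   0.075     ]] 0.1553126290196351 -11.076251173868174
yel far [[ 0.51782285 -0.22208754  0.075     ]
 [ 0.36658601 -0.19476989  0.075     ]] 0.15368420427386656 -10.238840966746448
[ 0.56940576  0.02187981 -0.19362846 -0.25100649] -11.094093614628727
[[ 2.  -0.5]
 [-1.5  0.3]
 [-0.3  0.3]
 [-0.9 -0.3]
 [-0.3 -0.3]
 [-1.  -0.3]
 [ 1.  -0.3]
 [ 0.4 -0.2]
 [-0.5  1.9]
 [ 0.4 -0.3]
 [ 0.2 -2.1]]
pin x -0.011129139452433415 s 0.08283744053149857 h 0.09590610700515309 ang 0.1642123856233003
cap x 0.0006002474650675859 s 0.15183776260132753 h 0.05347923810510613 ang -2.825897475013206
inlet [0.58558774 0.10440508 0.1555685 ] hinge [0.56604952 0.00476362 0.10157927]
normal [-0.0903361  -0.46069832  0.88294759]
0.25 pinpoint [0.55317043 0.02908458 0.20582235]
0 pinpoint [0.57053479 0.02763768 0.20684398]
-0.3 pinpoint [0.59030345 0.02094828 0.2053762 ]
-0.6 pinpoint [0.60724389 0.00943863 0.20110398]
-0.65 pinpoint [0.60968104 0.00711836 0.20014268]
bar-ish ends [[0.58939538 0.28673407 0.085     ]
 [0.55758808 0.36442582 0.085     ]]
bar front [0.58576987 0.28682469 0.08534498] 0.004465959108766803
bar back [0.55928879 0.35702679 0.0916558 ] 0.007014819086888579
fr L [0.62791264 0.26394096 0.034     ]
fr R [0.56029887 0.23842896 0.034     ]
bk L [0.59457927 0.36827855 0.034     ]
bk R [0.52580519 0.34366405 0.034     ]
```

Yellow lies on the chute's −x side and the flap is at about +0.17 rad, so the pin must go toward chute +x (forward in world). First I close the fingers and travel above the chute.

>>> drive_tool --delta_pos '[[27,-41,6],[27,-41,6],[27,-41,6],[27,-41,6],[27,-41,6],[27,-41,6],[27,-41,6],[27,-41,6],[27,-41,6],[27,-41,6]]' --angular '[[0,0,0.26],[0,0,0.26],[0,0,0.26],[0,0,0.26],[0,0,0.26],[0,0,0.26],[0,0,0.26],[0,0,0.26],[0,0,0.26],[0,0,0.26]]' --grip 0

```text
t: 1.35
position: [0.4189, 0.1956, 0.3053]
orientation: [0.097, 0.995, -0.0, -0.0]
ft_force: [0.6, 0.2, -0.0]
gripper_width: -0.0002
```

>>> drive_tool --delta_pos '[[28,-40,0],[28,-40,0],[28,-40,0],[20,-40,0],[0,0,0]]' --angular '[[0,0,0],[0,0,0],[0,0,0],[0,0,0],[0,0,0]]'

```text
t: 1.98
position: [0.5238, 0.0344, 0.3048]
orientation: [0.099, 0.995, -0.0, 0.0]
ft_force: [-0.2, 0.4, -0.9]
gripper_width: 0.0003
```

>>> drive_tool --delta_pos '[[6,0,-20],[0,0,-20],[0,0,-5],[0,0,0]]' --angular '[[0,0,0],[0,0,0],[0,0,0],[0,0,0]]'

```text
t: 2.48
position: [0.5279, 0.0378, 0.2603]
orientation: [0.097, 0.995, 0.0, -0.0]
ft_force: [0.2, -0.2, -0.1]
gripper_width: 0.0002
```

```bash
cat > snap.py <<'E'
import sys,pickle;from h import *
from station import capture,observe
n=sys.argv[1];d={k:capture(k) for k in("scene","top")}
pickle.dump(d,open(n+".pkl","wb"))
x,y,w,h=map(int,sys.argv[2:6]);a=d["scene"]["image"][y:y+h,x:x+w]
x,y,w,h=map(int,sys.argv[6:10]);b=d["top"]["image"][y:y+h,x:x+w]
f=lambda i:cv2.resize(i,(400,int(400*i.shape[0]/i.shape[1])),interpolation=cv2.INTER_CUBIC)
a,b=f(a),f(b);H=max(len(a),len(b))
o=np.zeros((H,800,3),np.uint8);o[:len(a),:400]=a;o[:len(b),400:]=b
cv2.imwrite(f"pics/{n}.png",o[:,:,::-1]);s=observe();print(s["t"],s["position"].round(4),s["ft_force"].round(1),s["joints"].round(2))
E
python3 snap.py a1 260 150 90 100 250 170 100 100
```

```text
2.575 [0.5287 0.0374 0.261 ] [ 0.1  0.5 -0.8] [-0.14  0.38  1.65  0.    1.11 -1.52]
```

View pics/a1.png

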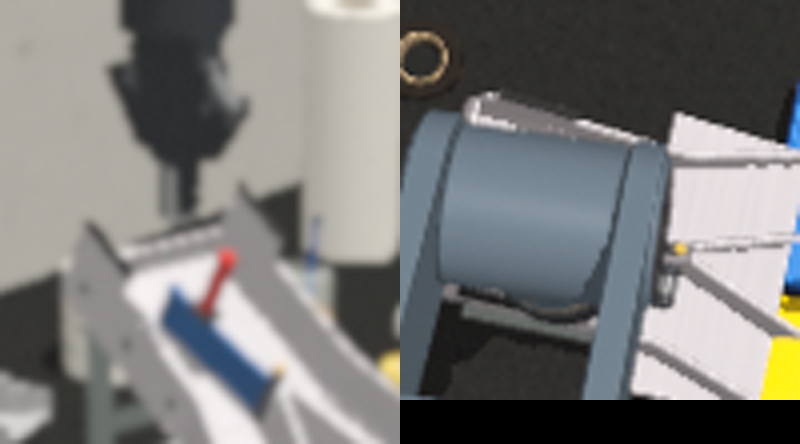

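>>> drive_tool --delta_pos '[[1,-1,-20],[1,-1,-20],[0,0,-12],[0,0,-9],[0,0,0]]' --angular '[[0,0,0],[0,0,0],[0,0,0],[0,0,0],[0,0,0]]'

```text
t: 3.2
position: [0.5302, 0.0352, 0.1991]
orientation: [0.097, 0.995, 0.0, -0.0]
ft_force: [0.1, 0.2, -0.6]
gripper_width: 0.0003
```

```bash
python3 snap.py a2 260 150 90 100 250 170 100 100
```

```text
3.3 [0.5308 0.0351 0.1998] [-0.4  0.5 -0.1] [-0.14  0.46  1.71  0.    0.96 -1.52]
```

View pics/a2.png

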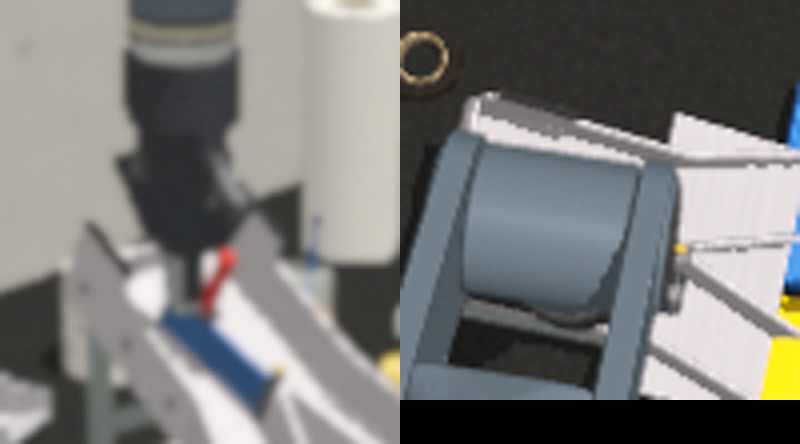

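>>> drive_tool --delta_pos '[[4,-1,0],[4,-1,0],[4,-1,0],[4,-1,0],[4,-1,0],[4,-1,0]]' --angular '[[0,0,0],[0,0,0],[0,0,0],[0,0,0],[0,0,0],[0,0,0]]'

```text
t: 4.05
position: [0.5523, 0.03, 0.1987]
orientation: [0.097, 0.995, 0.001, -0.003]
ft_force: [-2.9, 2.3, 1.3]
gripper_width: -0.0001
```

>>> drive_tool --delta_pos '[[3,-1,0],[3,-1,0],[3,-1,0],[3,-1,0]]' --angular '[[0,0,0],[0,0,0],[0,0,0],[0,0,0]]'

```text
t: 4.55
position: [0.5661, 0.0252, 0.199]
orientation: [0.097, 0.995, 0.0, -0.001]
ft_force: [-4.0, 1.7, -2.2]
gripper_width: -0.0002
```

>>> drive_tool --delta_pos '[[3,-1,0],[3,-1,0],[3,-1,0]]' --angular '[[0,0,0],[0,0,0],[0,0,0]]'

```text
t: 4.92
position: [0.5752, 0.0217, 0.1991]
orientation: [0.097, 0.995, -0.0, -0.001]
ft_force: [-5.0, 1.0, -2.0]
gripper_width: -0.0003
```

>>> drive_tool --delta_pos '[[2,-1,0],[2,-1,-0.5],[2,-1,-0.5],[2,-0.5,0]]' --angular '[[0,0,0],[0,0,0],[0,0,0],[0,0,0]]'

```text
t: 5.42
position: [0.5831, 0.0181, 0.1983]
orientation: [0.097, 0.995, -0.0, -0.0]
ft_force: [-6.3, -1.0, -1.0]
gripper_width: 0.0002
```

>>> drive_tool --delta_pos '[[1,-0.5,0],[1,-0.5,0]]' --angular '[[0,0,0],[0,0,0]]'

```text
t: 5.68
position: [0.5848, 0.0172, 0.198]
orientation: [0.097, 0.995, -0.0, -0.001]
ft_force: [-5.5, -0.5, -2.1]
gripper_width: -0.0004
```

>>> drive_tool --delta_pos '[[1,-0.5,0],[1,-0.5,0]]' --angular '[[0,0,0],[0,0,0]]'

```text
t: 5.92
position: [0.5867, 0.0163, 0.1979]
orientation: [0.097, 0.995, -0.0, -0.001]
ft_force: [-5.8, 1.0, -2.2]
gripper_width: 0.0001
```

>>> drive_tool --delta_pos '[[1,-0.5,0],[1,-0.5,0]]' --angular '[[0,0,0],[0,0,0]]'

```text
t: 6.18
position: [0.5885, 0.0154, 0.1978]
orientation: [0.097, 0.995, -0.0, -0.001]
ft_force: [-5.5, -0.5, -1.9]
gripper_width: 0.0001
```

>>> drive_tool --delta_pos '[[1,-0.5,0],[0.5,0,0]]' --angular '[[0,0,0],[0,0,0]]'

```text
t: 6.42
position: [0.5899, 0.0148, 0.1978]
orientation: [0.097, 0.995, -0.0, -0.001]
ft_force: [-6.4, -0.5, -2.2]
gripper_width: -0.0001
```

>>> drive_tool --delta_pos '[[0.5,0,0],[0.5,0,0]]' --angular '[[0,0,0],[0,0,0]]'

```text
t: 6.68
position: [0.5907, 0.0147, 0.1978]
orientation: [0.097, 0.995, -0.001, -0.002]
ft_force: [-6.2, -0.8, -0.9]
gripper_width: -0.0002
```

>>> drive_tool --delta_pos '[[0.5,0,0],[0.5,0,0]]' --angular '[[0,0,0],[0,0,0]]'

```text
t: 6.92
position: [0.5917, 0.0146, 0.1979]
orientation: [0.097, 0.995, -0.001, -0.002]
ft_force: [-6.4, -1.3, -1.2]
gripper_width: 0.0001
```

>>> drive_tool --delta_pos '[[0.5,-0.2,0],[0.5,-0.2,0]]' --angular '[[0,0,0],[0,0,0]]'

```text
t: 7.18
position: [0.5925, 0.0142, 0.1978]
orientation: [0.097, 0.995, -0.001, -0.002]
ft_force: [-7.2, -0.7, -1.3]
gripper_width: 0.0001
```

>>> drive_tool --delta_pos '[[0.5,-0.2,0],[0.5,-0.2,0]]' --angular '[[0,0,0],[0,0,0]]'

```text
t: 7.42
position: [0.5933, 0.0139, 0.1977]
orientation: [0.097, 0.995, -0.0, -0.002]
ft_force: [-7.9, -0.1, -1.0]
gripper_width: -0.0
```

>>> drive_tool --delta_pos '[[0.5,-0.2,0],[0.5,-0.2,0]]' --angular '[[0,0,0],[0,0,0]]'

```text
t: 7.68
position: [0.5934, 0.0139, 0.1977]
orientation: [0.097, 0.995, -0.0, -0.003]
ft_force: [-9.8, -0.9, 0.9]
gripper_width: -0.0
```

>>> drive_tool --delta_pos '[[0.5,-0.2,0],[0.5,-0.2,0]]' --angular '[[0,0,0],[0,0,0]]'

```text
t: 7.92
position: [0.5934, 0.0139, 0.1977]
orientation: [0.097, 0.995, -0.0, -0.004]
ft_force: [-11.4, 1.8, 2.9]
gripper_width: 0.0001
```

>>> drive_tool --delta_pos '[[0.3,0,0],[0,0,0],[-6,2,0],[-8,2,0],[0,0,30],[0,0,50],[0,0,20]]' --angular '[[0,0,0],[0,0,0],[0,0,0],[0,0,0],[0,0,0],[0,0,0],[0,0,0]]'

```text
t: 8.8
position: [0.5862, 0.0171, 0.3026]
orientation: [0.097, 0.995, -0.0, 0.005]
ft_force: [-0.5, -0.2, -0.3]
gripper_width: 0.0005
```

>>> drive_tool --delta_pos '[[-1,36,0],[-1,36,0],[-1,36,0],[-1,36,0],[-1,36,0],[-1,36,0],[-1,36,0],[-1,36,0],[0,7,0],[0,0,0]]' --angular '[[0,0,-7.6],[0,0,-7.6],[0,0,-7.6],[0,0,-7.6],[0,0,-7.6],[0,0,-7.6],[0,0,-7.6],[0,0,-7.4],[0,0,0],[0,0,0]]' --grip 60

```text
t: 10.05
position: [0.5757, 0.3126, 0.2987]
orientation: [0.585, 0.811, 0.001, 0.001]
ft_force: [-0.2, -1.2, -0.5]
gripper_width: 0.06
```

```bash
python3 snap.py a3 210 140 110 120 180 170 130 130;python3 -c "
from station import observe;print(observe()['orientation'],observe()['gripper_width'])"
```

```text
10.15 [0.5757 0.3115 0.2985] [ 0.1  0.4 -0.4] [ 0.33  0.52  1.29 -0.    1.33  0.01]
[5.86019943e-01 8.10296485e-01 1.34614864e-04 4.63302342e-04] 0.05993687279603099
```

View pics/a3.png

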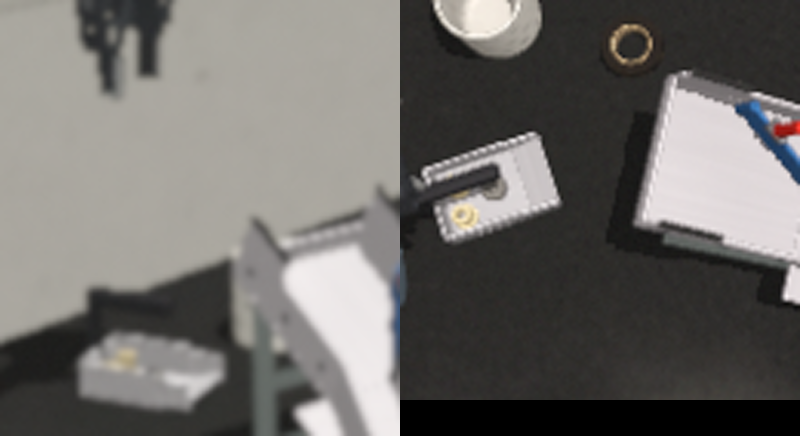

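The flap is now over toward +x, with the −x (yellow) lane open, and the gripper is lined up above the bar. Descending to grasp.

>>> drive_tool --delta_pos '[[-1,5,-40],[0,0,-50],[0,0,-50],[0,0,-40],[0,0,-20],[0,0,-10],[0,0,0]]' --angular '[[0,0,0],[0,0,0],[0,0,0],[0,0,0],[0,0,0],[0,0,0],[0,0,0]]'

```text
t: 11.02
position: [0.5748, 0.3173, 0.0888]
orientation: [0.586, 0.81, 0.0, 0.0]
ft_force: [-0.1, 0.6, 1.2]
gripper_width: 0.0599
```

```bash
python3 snap.py a4 215 190 75 70 180 200 70 70
```

```text
11.125 [0.5754 0.3178 0.0899] [ 1.  -0.4 -0.8] [ 0.34  0.76  1.46 -0.    0.92  0.02]
```

View pics/a4.png

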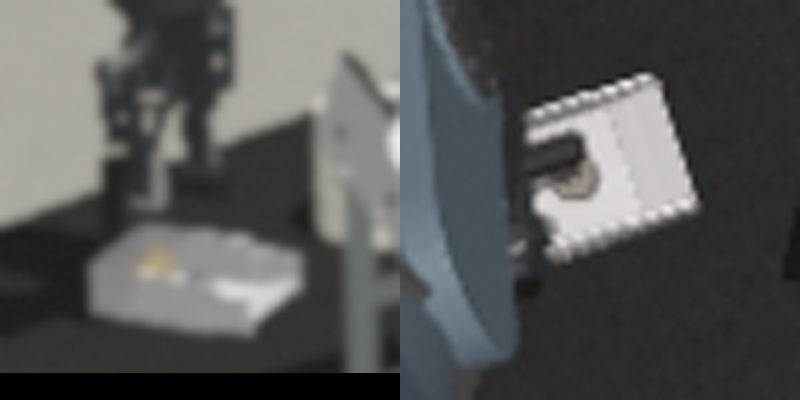

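>>> drive_tool --delta_pos '[[0,0,-8],[0,0,0]]' --angular '[[0,0,0],[0,0,0]]'

```text
t: 11.38
position: [0.5739, 0.3175, 0.0803]
orientation: [0.586, 0.81, -0.0, -0.0]
ft_force: [1.1, 0.7, -0.4]
gripper_width: 0.0601
```

>>> drive_tool --delta_pos '[[0,0,0],[0,0,0],[0,0,0],[0,0,0],[0,0,0],[0,0,0]]' --angular '[[0,0,0],[0,0,0],[0,0,0],[0,0,0],[0,0,0],[0,0,0]]' --grip 5

```text
t: 12.12
position: [0.5746, 0.3176, 0.0806]
orientation: [0.586, 0.81, 0.0, 0.0]
ft_force: [1.1, 0.1, 2.1]
gripper_width: 0.0151
```

>>> drive_tool --delta_pos '[[0,0,5],[0,0,10],[0,0,20],[0,0,25],[0,0,0]]' --angular '[[0,0,0],[0,0,0],[0,0,0],[0,0,0],[0,0,0]]'

```text
t: 12.75
position: [0.5762, 0.3183, 0.1437]
orientation: [0.586, 0.81, 0.003, 0.002]
ft_force: [-0.2, 0.4, -2.7]
gripper_width: 0.015
```

```bash
python3 snap.py a5 215 170 75 70 180 190 70 70
```

```text
12.85 [0.5741 0.3175 0.1408] [-0.2 -0.1 -2.6] [ 0.34  0.69  1.44 -0.    1.01  0.02]
```

View pics/a5.png

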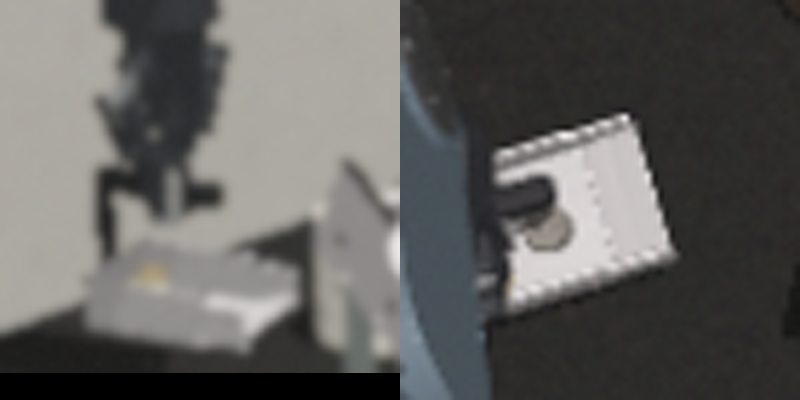

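Run:
```python
import pickle;from h import *
d=pickle.load(open("a5.pkl","rb"));T=d["top"];k=400/70
q=onz(T,[(180+230/k,190+117/k),(180+275/k,190+255/k)],.0945);m=q.mean(0);print(q,m)
ys=np.array([-np.sin(np.radians(18.4)),np.cos(np.radians(18.4))]);xs=np.array([ys[1],-ys[0]])
v=m[:2]-np.array([.574,.3175]);print("fwd",-v@ys,"lat",v@xs)
```

```text
[[0.62652005 0.26109728 0.0945    ]
 [0.55851357 0.2368689  0.0945    ]] [0.59251681 0.24898309 0.0945    ]
fwd 0.07085886511690853 lat -0.004057141726309546
```

>>> drive_tool --delta_pos '[[0,0,15],[0,0,30],[0,0,35],[0,0,35],[0,0,35],[0,0,30],[0,0,14],[0,0,0]]' --angular '[[0,0,0],[0,0,0],[0,0,0],[0,0,0],[0,0,0],[0,0,0],[0,0,0],[0,0,0]]'

```text
t: 13.85
position: [0.5744, 0.3176, 0.335]
orientation: [0.586, 0.81, 0.001, 0.0]
ft_force: [0.0, -0.1, -2.3]
gripper_width: 0.0149
```

>>> drive_tool --delta_pos '[[1,-8,0],[3,-15,0],[4,-20,0],[4,-20,0],[4,-20,0],[4,-20,0],[3,-17,0],[2,-13,0],[1,-8,0],[0,0,0]]' --angular '[[0,0,-2],[0,0,-3],[0,0,-4],[0,0,-4],[0,0,-4],[0,0,-4],[0,0,-3.5],[0,0,-3],[0,0,-2],[0,0,0]]'

```text
t: 15.1
position: [0.6002, 0.1762, 0.3344]
orientation: [0.773, 0.634, 0.0, -0.0]
ft_force: [-0.2, 0.4, -2.0]
gripper_width: 0.0149
```

```bash
python3 snap.py a6 240 130 90 90 220 160 120 120;python3 -c "
from station import observe;print(observe()['orientation'],observe()['gripper_width'])"
```

```text
15.2 [0.6001 0.177  0.3343] [-0.1  0.5 -2.4] [0.11 0.45 1.32 0.   1.38 0.3 ]
[ 7.72792857e-01  6.34658284e-01  1.11188610e-04 -2.26287983e-04] 0.01496619858172148
```

View pics/a6.png

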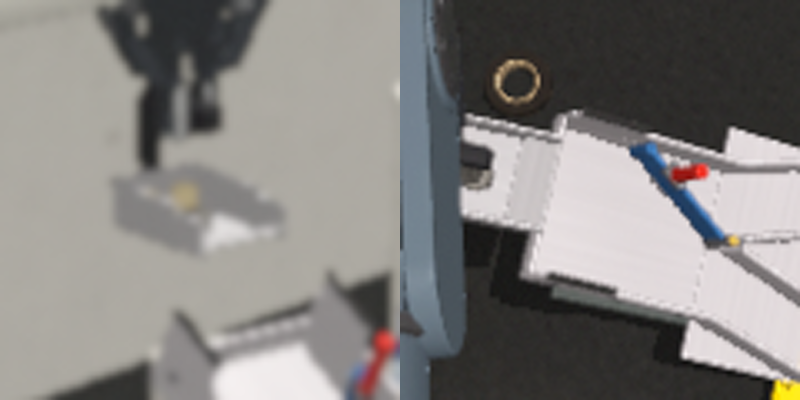

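Run:
```python
import pickle;from h import *
d=pickle.load(open("a6.pkl","rb"));T=d["top"];k=400/120
crop(T,232,185,45,55,11,"pics/a6z.png")
p=np.load("chute.npy");q=onz(T,[(220+158/k,160+133/k),(220+140/k,160+230/k)],.288)
c,s=np.cos(p[2]),np.sin(p[2])
for Q in q:
    v=Q[:2]-p[:2];print(Q,"chute",c*v[0]+s*v[1],-s*v[0]+c*v[1])
```

```text
[0.62018645 0.10328384 0.288     ] chute 0.03416789669220936 0.08965405541730888
[0.5496478 0.1146242 0.288    ] chute -0.03723467962565352 0.08720939027173012
```

View pics/a6z.png

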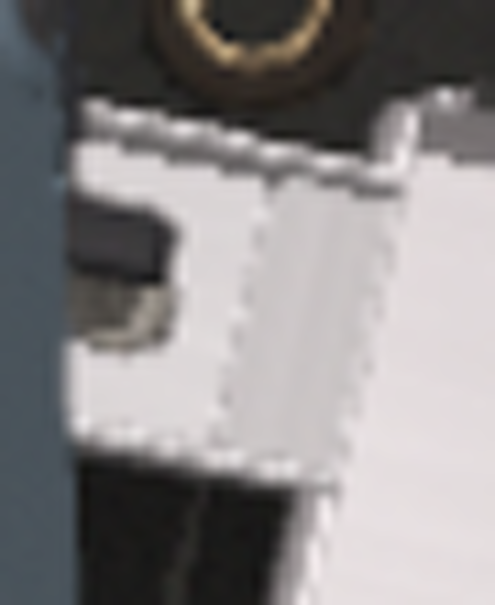

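>>> drive_tool --delta_pos '[[-1.5,-7,-10],[-1.5,-7,-10],[-1.5,-7,-10],[-1,-6,-11],[0,0,0]]' --angular '[[4.91,-0.96,0],[4.91,-0.96,0],[4.91,-0.96,0],[4.91,-0.96,0],[0,0,0]]'

```text
t: 15.82
position: [0.5938, 0.1485, 0.292]
orientation: [0.762, 0.624, 0.132, -0.111]
ft_force: [0.4, 0.3, -1.8]
gripper_width: 0.0149
```

```bash
python3 snap.py a7 240 130 90 90 220 160 120 120;python3 -c "
from station import observe;print(observe()['orientation'],observe()['gripper_width'])"
```

```text
15.925 [0.595  0.1499 0.2937] [-0.4  0.1 -1.7] [-0.1   0.43  1.51  0.38  1.19 -0.04]
[ 0.76111747  0.625035    0.13378427 -0.11015089] 0.01526150390784916
```

View pics/a7.png

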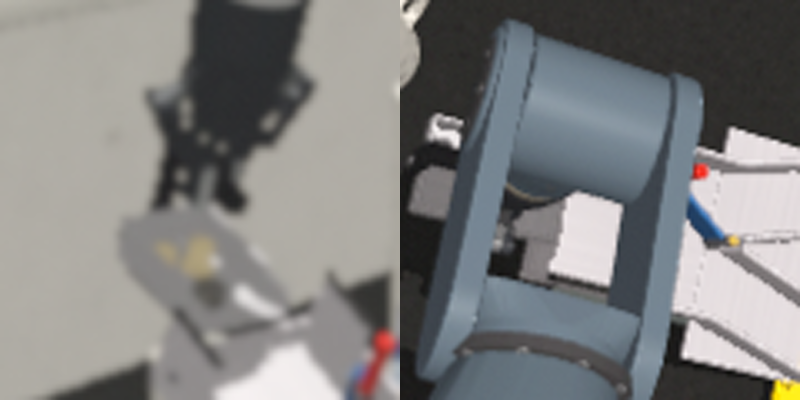

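>>> drive_tool --delta_pos '[[-1.5,-8,-1],[-1.5,-8,-1],[-1.6,-8,-2],[-1.6,-8,-2],[-1.6,-8.4,-2],[-1.6,-8.4,-2],[-1.6,-8.4,-2],[0,0,0],[0,0,0]]' --angular '[[4.91,-0.96,0],[4.91,-0.96,0],[4.91,-0.96,0],[4.91,-0.96,0],[4.91,-0.96,0],[4.91,-0.96,0],[4.91,-0.96,0],[0,0,0],[0,0,0]]'

```text
t: 17.05
position: [0.5843, 0.093, 0.2821]
orientation: [0.685, 0.564, 0.356, -0.293]
ft_force: [-0.0, 0.6, -1.8]
gripper_width: 0.0149
```

```bash
python3 snap.py a8 240 150 160 170 240 160 180 160;python3 -c "
from station import observe;print(observe()['orientation'],observe()['gripper_width'])"
```

```text
17.15 [0.584  0.0933 0.2822] [ 0.4  0.  -0.8] [-0.44  0.55  1.69  0.94  1.38 -0.68]
[ 0.6848779   0.56399178  0.35604573 -0.29340581] 0.015234563039535
```

View pics/a8.png

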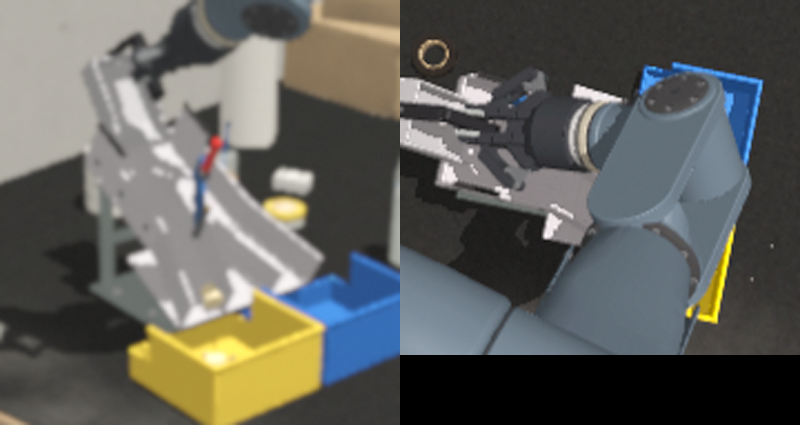

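One bush is already in the yellow tray and another is in the yellow lane. I'll tip a little more and wait.

>>> drive_tool --delta_pos '[[-1,-8,-1],[0,0,0],[0,0,0],[0,0,0],[0,0,0],[0,0,0],[0,0,0]]' --angular '[[4.91,-0.96,0],[0,0,0],[0,0,0],[0,0,0],[0,0,0],[0,0,0],[0,0,0]]'

```text
t: 18.02
position: [0.5827, 0.0844, 0.2804]
orientation: [0.669, 0.549, 0.386, -0.319]
ft_force: [0.0, 0.5, -1.1]
gripper_width: 0.0151
```

```bash
python3 snap.py a9 240 150 160 170 240 160 180 160
python3 - <<'E'
import pickle;from h import *
d=pickle.load(open("a9.pkl","rb"));crop(d["scene"],285,255,110,70,7,"pics/a9z.png")
E
```

```text
18.125 [0.5827 0.0843 0.2803] [-0.1  0.5 -2.7] [-0.48  0.59  1.7   0.99  1.43 -0.75]
```

View pics/a9.png

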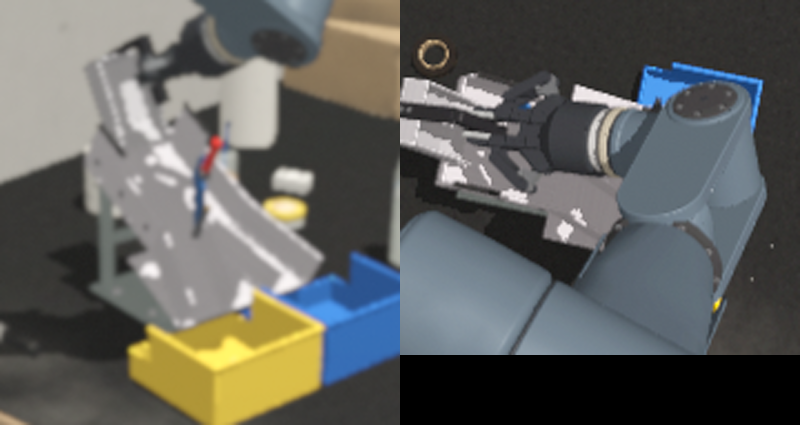

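View pics/a9z.png

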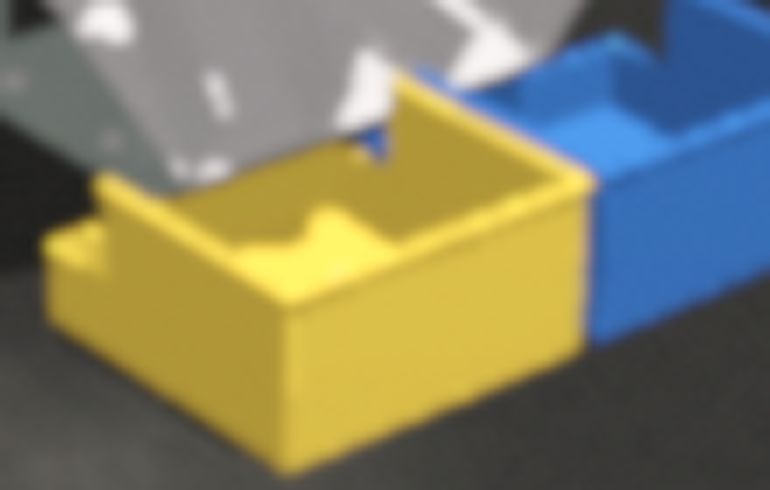

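>>> drive_tool --delta_pos '[[0,0,0],[0,0,0],[1,8,1],[1.6,8.4,2],[1.6,8.4,2],[1.6,8.4,2],[1.6,8,2],[1.6,8,2],[1.5,8,1],[1.5,8,1]]' --angular '[[0,0,0],[0,0,0],[-4.91,0.96,0],[-4.91,0.96,0],[-4.91,0.96,0],[-4.91,0.96,0],[-4.91,0.96,0],[-4.91,0.96,0],[-4.91,0.96,0],[-4.91,0.96,0]]'

```text
t: 19.38
position: [0.5941, 0.1499, 0.2934]
orientation: [0.761, 0.625, 0.133, -0.11]
ft_force: [-0.8, -0.1, -1.9]
gripper_width: 0.0151
```

>>> drive_tool --delta_pos '[[1,6,11],[1.5,7,10],[1.5,7,10],[1.5,7,10],[0,0,0]]' --angular '[[-4.91,0.96,0],[-4.91,0.96,0],[-4.91,0.96,0],[-4.91,0.96,0],[0,0,0]]'

```text
t: 20.0
position: [0.6002, 0.1785, 0.3348]
orientation: [0.772, 0.636, 0.001, -0.0]
ft_force: [-0.2, -0.5, -1.7]
gripper_width: 0.0148
```

```bash
python3 snap.py b1 240 130 90 90 225 165 180 160;python3 -c "
from station import observe;print(observe()['orientation'],observe()['gripper_width'])"
```

```text
20.1 [0.5994 0.1765 0.3336] [-0.6 -0.4 -1.3] [0.11 0.45 1.32 0.   1.38 0.3 ]
[ 7.72830539e-01  6.34611453e-01 -4.10935824e-04 -1.04521520e-03] 0.015266579796762277
```

View pics/b1.png

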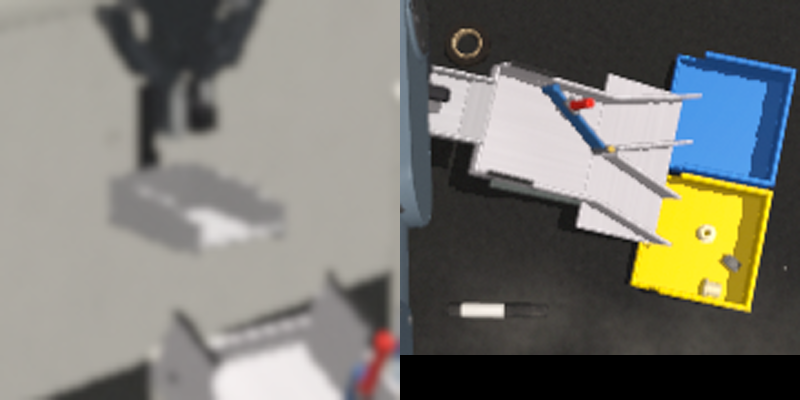

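All three parts are in the yellow tray: a bush standing at (706,233), a bush on its side at (711,288) and the nut at (731,262). The scoop is empty and the flap has stayed over. I'll put the scoop back in its original free spot.

>>> drive_tool --delta_pos '[[-1,8,0],[-2,13,0],[-3,17,0],[-4,20,0],[-4,20,0],[-4,20,0],[-4,20,0],[-3,15,0],[-1,8,0],[0,0,0]]' --angular '[[0,0,2],[0,0,3],[0,0,3.5],[0,0,4],[0,0,4],[0,0,4],[0,0,4],[0,0,3],[0,0,2],[0,0,0]]'

```text
t: 21.35
position: [0.5741, 0.318, 0.3342]
orientation: [0.585, 0.811, -0.0, 0.0]
ft_force: [0.2, 0.2, -1.5]
gripper_width: 0.0151
```

>>> drive_tool --delta_pos '[[0,0,-30],[0,0,-45],[0,0,-45],[0,0,-45],[0,0,-35],[0,0,-25],[0,0,-15],[0,0,-5],[0,0,0]]' --angular '[[0,0,0],[0,0,0],[0,0,0],[0,0,0],[0,0,0],[0,0,0],[0,0,0],[0,0,0],[0,0,0]]'

```text
t: 22.48
position: [0.5748, 0.3175, 0.0899]
orientation: [0.586, 0.81, 0.0, 0.0]
ft_force: [0.2, -0.5, 0.0]
gripper_width: 0.0154
```

```bash
python3 snap.py b2 215 190 75 70 180 190 70 70;python3 -c "
from station import observe;print(observe()['orientation'],observe()['gripper_width'])"
```

```text
22.575 [0.5751 0.3178 0.0906] [ 0.3 -0.1 -2.4] [ 0.34  0.76  1.46 -0.    0.92  0.02]
[5.85952254e-01 8.10344698e-01 9.69120739e-04 6.97693853e-04] 0.014998023452518995
```

View pics/b2.png

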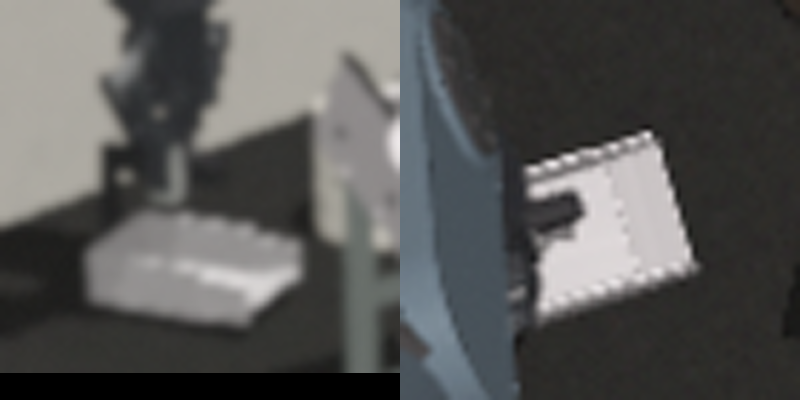

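>>> drive_tool --delta_pos '[[0,0,-4],[0,0,-3],[0,0,-1],[0,0,0]]' --angular '[[0,0,0],[0,0,0],[0,0,0],[0,0,0]]'

```text
t: 23.08
position: [0.5741, 0.3175, 0.0812]
orientation: [0.586, 0.81, -0.0, -0.0]
ft_force: [0.2, -0.4, -1.5]
gripper_width: 0.0151
```

>>> drive_tool --delta_pos '[[0,0,-0.5],[0,0,0]]' --angular '[[0,0,0],[0,0,0]]'

```text
t: 23.32
position: [0.5742, 0.3175, 0.0808]
orientation: [0.586, 0.81, 0.0, -0.0]
ft_force: [0.4, -0.3, -1.5]
gripper_width: 0.015
```

>>> drive_tool --delta_pos '[[0,0,-0.5],[0,0,0]]' --angular '[[0,0,0],[0,0,0]]'

```text
t: 23.58
position: [0.5743, 0.3176, 0.0807]
orientation: [0.586, 0.81, 0.0, 0.0]
ft_force: [0.4, -0.5, 0.6]
gripper_width: 0.0151
```

Force shows the scoop is resting on the bench. Opening modestly, then rising.

>>> drive_tool --delta_pos '[[0,0,0],[0,0,0],[0,0,0],[0,0,0],[0,0,0],[0,0,0]]' --angular '[[0,0,0],[0,0,0],[0,0,0],[0,0,0],[0,0,0],[0,0,0]]' --grip 55

```text
t: 24.32
position: [0.5742, 0.3175, 0.0803]
orientation: [0.586, 0.81, 0.0, 0.0]
ft_force: [1.2, -0.6, 0.3]
gripper_width: 0.0552
```

>>> drive_tool --delta_pos '[[0,0,10],[0,0,20],[0,0,40],[0,0,50],[0,0,50],[0,0,30],[0,0,0]]' --angular '[[0,0,0],[0,0,0],[0,0,0],[0,0,0],[0,0,0],[0,0,0],[0,0,0]]'

```text
t: 25.2
position: [0.5759, 0.3182, 0.2857]
orientation: [0.586, 0.81, 0.004, 0.003]
ft_force: [0.8, -0.2, 0.3]
gripper_width: 0.055
```

>>> drive_tool --delta_pos '[[-30,0,0],[-30,0,0],[-30,0,0],[0,0,0]]' --angular '[[0,0,0],[0,0,0],[0,0,0],[0,0,0]]'

```text
t: 25.7
position: [0.4814, 0.3172, 0.2797]
orientation: [0.585, 0.811, -0.001, -0.001]
ft_force: [0.8, -0.5, 0.9]
gripper_width: 0.055
```

```bash
python3 snap.py b3 210 150 220 180 140 165 290 160
```

```text
25.8 [0.4845 0.3175 0.2802] [-0.5 -1.5  0.2] [ 0.39  0.43  1.51 -0.    1.2   0.07]
```

View pics/b3.png

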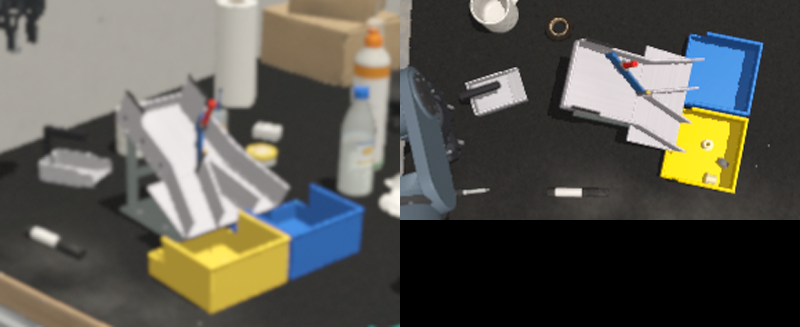

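```bash
python3 -c "
from station import hand_in;print(hand_in())"
```

```text
the job is handed in; nothing more can be done
None
```

The job is done and handed in at about 26 s of the 62 s allowed; the hand-in reported no verdict.

- **Flap:** I pushed the red pin with the side of the closed fingers until the flap reached its stop on the +x side. I held it there at about 11–12 N by the wrist sensor. The yellow lane is open and the blue lane shut. I did not re-measure the flap angle after the push, but every later picture shows it still over.
- **Pour:** I tipped the scoop to about 60° over the inlet, and all three parts slid down the yellow lane.
- **Scoop:** The empty scoop is back on its original spot. It stands upright, clear of the chute and trays, and the gripper has let go and moved away.
- **Last pictures:** The final top view shows both bushes and the nut lying in the yellow tray, with nothing in the blue tray or spilled. Tape and marker look undisturbed. The screwdriver was half hidden by the arm, and I never worked near it.
- **What disagreed:** Before the grasp, my pan-based and bar-based estimates of the grip point differed by about 7 mm along the bar. I aimed between them and the bar was gripped cleanly. Some chute and tray corner points missed my fit by up to about 2 pixels, which caused no trouble.

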